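Sort the walking-frame spares from the stripping bar and the bench

TASK

Strip the bar and sort the spares: slide the red stop collar off the free end of the bar and set it in the red tray while both spacers are still on the bar, then slide the white and the blue spacer off and set both in the blue tray. The black and the tan rubber foot belong in the yellow tray, standing upright (before, between or after). In the end every piece rests on the floor of its tray, none on a rim or on top of another, and is let go.

Things in the scene. Friction and masses are not known exactly. Their poses are not given: they have to be found in the camera images.
- stand: green painted stand fixed to the bench with a level bare-aluminium square bar, 16 x 16 mm. Origin on the bench top under the bar; x runs along the bar, its free end at x = -70 mm (pointing roughly towards the robot), held at the other end by a post 30 mm wide (y) from x = 60 to 82 mm, 116 mm tall (small bolt head on top to 120 mm); bar axis at y = 0, z = 100 mm; z up. Foot plate 12 mm thick, 90 mm wide (y), from x = -40 to 90 mm
- collar: red painted steel stop collar block with a small steel screw head (6 mm high) on top, 40 x 40 mm in its y and z, 18 mm thick along its x, with a 24 x 24 mm square hole right through along x; origin at the centre of the block (mid hole), z up at the start. It hangs loosely on the bar, hole roof resting on it, origin 96 mm above the bench, about 46 mm on the free-end side of the stand's origin, outermost of the three; about 110 g
- spacer_white: white plastic spacer block, 40 x 40 mm in its y and z, 20 mm thick along its x, with a 24 x 24 mm square hole right through along x; origin at the centre of the block (mid hole), z up at the start. It hangs loosely on the bar, hole roof resting on it, origin 96 mm above the bench, about 33 mm on the post side or about 7 mm on the free-end side of the stand's origin (which of the two spacers is outer varies); about 60 g
- spacer_blue: blue plastic spacer block, 40 x 40 mm in its y and z, 20 mm thick along its x, with a 24 x 24 mm square hole right through along x; origin at the centre of the block (mid hole), z up at the start. It hangs loosely on the bar, hole roof resting on it, origin 96 mm above the bench, in the other of those two places; about 60 g
- foot_black: black rubber walking-frame foot standing upright and loose on the bench, 45 mm tall: flared base 40 mm across and 9 mm high, tapering by height 14 mm to a round stem 32 mm across; origin at the centre of its underside, z up; about 50 g
- foot_tan: tan rubber walking-frame foot standing upright and loose on the bench, 45 mm tall: flared base 40 mm across and 9 mm high, tapering by height 14 mm to a round stem 32 mm across; origin at the centre of its underside, z up; about 50 g
- tray_red: shallow red open tray fixed to the bench, outside 130 (x) x 150 (y) x 28 mm high, walls and floor 4 mm thick; origin at the centre of its underside, x along its short side, y along its long side, z up, inner floor at z = 4 mm
- tray_blue: shallow blue open tray fixed to the bench, outside 130 (x) x 150 (y) x 28 mm high, walls and floor 4 mm thick; origin at the centre of its underside, x along its short side, y along its long side, z up, inner floor at z = 4 mm
- tray_yellow: shallow yellow open tray fixed to the bench, outside 130 (x) x 150 (y) x 28 mm high, walls and floor 4 mm thick; origin at the centre of its underside, x along its short side, y along its long side, z up, inner floor at z = 4 mm

How it is judged:
By the outcome, as a careful person would: the job done as asked, in the order asked, and still so for the second after the job is handed in, with the robot touching nothing.
It also fails if it takes over 131 s, if anything falls off the work surface, if the arm or the gripper's body presses on something with over 40 N, if the wrist force passes 120 N, or if a joint passes its speed limit or range.

ROBOT

A 7-joint arm with a two-finger parallel gripper is mounted at the origin on the work surface. World frame = base frame: x ahead of the robot, y to its left, z up, the work surface at z = 0. Lengths are in m, angles in rad, forces in N, time in s.
With the tool pointing down it reaches from about 0.4 to 0.85 m from the base axis. Payload 10.4 kg.
Tool frame: the origin (TCP) lies on the front face of the gripper's body, between the roots of the fingers; the fingertips stand 73 mm ahead of it and the grasp point (between the pads) lies 54 mm ahead of it; z points along the fingers, y is the line along which they close (so a half turn about z gives the same grasp; the last joint's range is limited). The gripper opens to 85 mm and grips with 20 to 120 N. Pads are 22 mm wide; open, the fingers measure 114 mm over their backs; the gripper's body (76 mm by 85 mm) begins 54 mm behind the grasp point. The pads swing forward as they close: fully open they stand 13 mm farther back than shut.
Start: joints at [1.109, 0.332, -0.065, 1.46, 0.022, 1.35, -0.088], TCP at [0.266, -0.566, 0.304] pointing down, gripper open.
Joint ranges: [-2.6, 2.6], [-0.5, 2.12], [-1.47, 1.34], [0.16, 2.42], [-1.27, 4.41], [0.06, 2.06], [-2.6, 2.6]. Speed limits (rad/s): [2.22, 2.22, 2.79, 2.79, 3.14, 3.14, 3.14].

INTERFACE

Orientations are given as a unit quaternion [x, y, z, w].
In Python, from workcell import manip gives the robot as it stands.
- The arm moves only by the shell command python3 -m jog 'ROWS' [FORCE]. ROWS is JSON, a list of rows, each an object with "grip": the gripper command: -1 is fully open, 1 is shut, values between are in proportion; "slide": the shift along the tool's x, y, z in cm, a list of three; "yaw": the turn about the tool's z in rad. A call has 1 to 8 rows; each row shifts and turns the commanded pose from where the row before left it, along the tool's axes as they then stand; what a row does not reach is not made up. A row lasts 1/10 s, in which the tool goes at most 50 mm and 8.59 degrees, less where a joint would pass 70% of its speed; a pose out of reach is approached as far as the arm can. A call with a gripper value outside its range is refused whole. The fingers move at their own pace and stop on an object; FORCE is the grip in N (left out, the last holds). Time passes only in rows, so rows that do not move let the fingers close. It gives the time, the measured TCP pose, the force, the opening and the grip force at its end, in the units of the state.
- manip.get_obs(): the state, without advancing time (a new reading comes with each control period).
- manip.camera(name): name is "scene" or "side" or "wrist"; returns the picture (400x640x3 uint8, blue, green, red); there is no depth.
- manip.calibration(name): a dict with "vfov" (degrees; the focal length in pixels is half the picture's height over the tangent of half this angle, whatever the lens; pixels are square), "cx", "cy" (the principal point, pixels), "camera_from_world" (4x4, takes a point from world to camera coordinates). Camera axes: x right, y down, z forward; pixel columns grow to the right and rows downward; lengths in m; the calibration is good to about 2 mm. A picture is of the moment at which its call begins: read the wrist's pose just before it. calibration takes no time and is no camera call; for the wrist camera it gives the pose at the moment of the call.
- manip.hand_in(): hands the job in; it is judged then, once.
Trained networks look in the newest picture that a camera, given by its name, has taken for a name from the list of things; names that differ only in an ending like _2 or _b are one class to them, and where a whole thing is asked for, a point or a joint stands for the part that bears it (a point fixed in the world has none). Each returns a list of dicts, best first, with "conf" (0 to 1); they miss things now and then, are a little off and sometimes report something else, mostly with a low value. They report only what shows in the picture. A call takes as long as a camera call.
- manip.masks_of(thing, camera): "region" (400x640 bool, what is visible of it) and "centre" ([column, row] in pixels, amid what is visible of it).
The state is a dict: "clock": time; "joint_pos": joint angles; "joint_velocities": joint speeds; "tau": joint torques, N m; "position": TCP position; "ee_rot": TCP orientation; "ft_force": force on the tool from outside, world axes, zero at the start; "torque": the same for the moment, N m; "grip_width": opening from 0.0 (shut) to 1.0 (fully open); "grasp_force": force on a finger pad.
Only numpy, scipy, OpenCV 4.12 (cv2) and the standard library are available. Lean on these libraries where they do the work, as an engineer would, in place of code of your own. Each camera call takes 0.05 s, during which the arm holds its last target. There are 200 camera calls.

## Working session

There is one attempt and no reset: what is moved stays moved. The work goes in short steps, Python scripts to look and compute and a shell command to move; the robot and the scene stay as the last step left them, time stands still between calls to the robot, and variables do not carry over. Pictures are saved under pics/ and viewed, at most 14 in all, crops included, and the job is handed in when it is done.

```bash
ls; mkdir -p pics
python3 - <<'E'
from workcell import manip
import cv2,numpy as np
o=manip.get_obs(); print({k:np.round(v,3).tolist() for k,v in o.items()})
a=manip.camera("scene");b=manip.camera("side");
cv2.imwrite("pics/a.png",a);cv2.imwrite("pics/b.png",b)
for c in("scene","side","wrist"):
    k=manip.calibration(c);print(c,k["vfov"],k["cx"],k["cy"],np.round(k["camera_from_world"],3).tolist())
for c in("scene","side"):
  for t in "stand collar spacer_white spacer_blue foot_black foot_tan tray_red tray_blue tray_yellow".split():
    print(c,t,[(np.round(d["centre"]).tolist(),round(d["conf"],2),int(d["region"].sum())) for d in manip.masks_of(t,c)[:2]])
E
```

```text
pics
{'clock': 0.0, 'joint_pos': [1.109, 0.333, -0.065, 1.461, 0.022, 1.35, -0.088], 'joint_velocities': [-0.001, -0.001, 0.001, 0.001, 0.001, -0.001, 0.001], 'tau': [-0.001, -62.545, 0.049, -39.161, 0.016, 0.01, 0.0], 'position': [0.265, -0.566, 0.303], 'ee_rot': [0.976, 0.218, -0.0, -0.001], 'ft_force': [-0.82, 0.783, -0.532], 'torque': [-0.003, 0.025, -0.023], 'grasp_force': 0.0, 'grip_width': 1.0}
scene 48.69950452388195 324.38873186506686 206.0058032796869 [[-0.825, 0.565, 0.012, 0.448], [0.446, 0.665, -0.599, -0.195], [-0.346, -0.489, -0.8, 1.22], [0.0, 0.0, 0.0, 1.0]]
side 55.06865803388294 309.87320104444944 200.88566002154198 [[-0.843, -0.537, 0.0, 0.445], [-0.263, 0.413, -0.872, 0.208], [0.468, -0.735, -0.49, 0.595], [0.0, 0.0, 0.0, 1.0]]
wrist 60.363798048208636 315.2159575296941 199.0775854512148 [[0.424, -0.905, -0.003, -0.623], [-0.874, -0.41, 0.262, -0.033], [-0.238, -0.109, -0.965, 0.38], [0.0, 0.0, 0.0, 1.0]]
scene stand [([420.0, 330.0], 0.84, 2642), ([447.0, 301.0], 0.24, 342)]
scene collar [([462.0, 292.0], 0.9, 367), ([431.0, 310.0], 0.37, 378)]
scene spacer_white [([431.0, 312.0], 0.62, 338)]
scene spacer_blue [([446.0, 301.0], 0.68, 333)]
scene foot_black []
scene foot_tan [([386.0, 229.0], 0.53, 343)]
scene tray_red [([273.0, 214.0], 0.98, 3440)]
scene tray_blue [([322.0, 280.0], 0.84, 4482)]
scene tray_yellow [([264.0, 132.0], 0.61, 2435)]
side stand [([200.0, 325.0], 0.87, 4508)]
side collar [([222.0, 301.0], 0.58, 686)]
side spacer_white [([190.0, 275.0], 0.96, 600), ([200.0, 324.0], 0.63, 4557)]
side spacer_blue [([207.0, 286.0], 0.96, 656)]
side foot_black [([373.0, 215.0], 0.77, 333)]
side foot_tan [([325.0, 260.0], 0.8, 550)]
side tray_red [([299.0, 198.0], 0.67, 2321)]
side tray_blue [([234.0, 242.0], 0.73, 3639)]
side tray_yellow [([376.0, 176.0], 0.66, 1661)]
```

Run:
```python
import cv2
a=cv2.imread("pics/a.png");b=cv2.imread("pics/b.png")
a=cv2.resize(a[90:390,200:600],(800,600),interpolation=cv2.INTER_CUBIC);b=cv2.resize(b[120:400,100:473],(800,600),interpolation=cv2.INTER_CUBIC)
cv2.imwrite("pics/a2.png",a);cv2.imwrite("pics/b2.png",b)
```

```text
(no output)
```

View pics/a2.png

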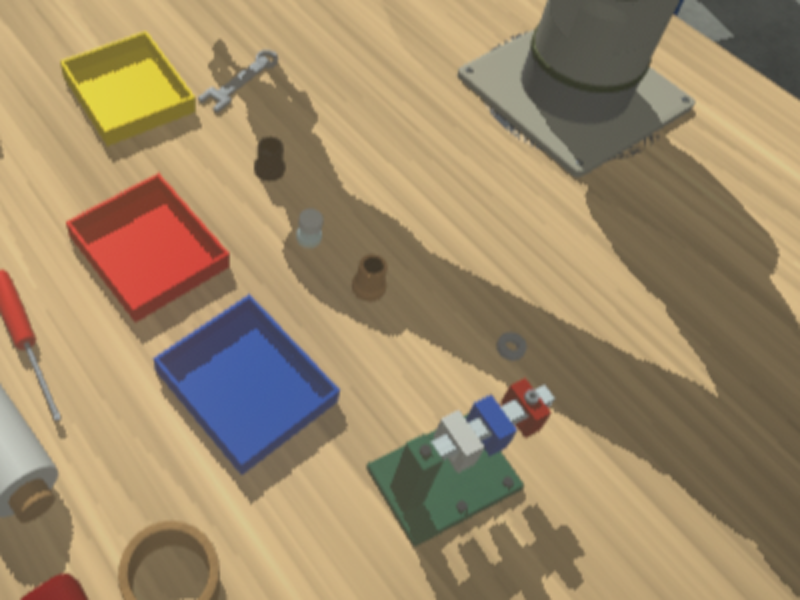

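View pics/b2.png

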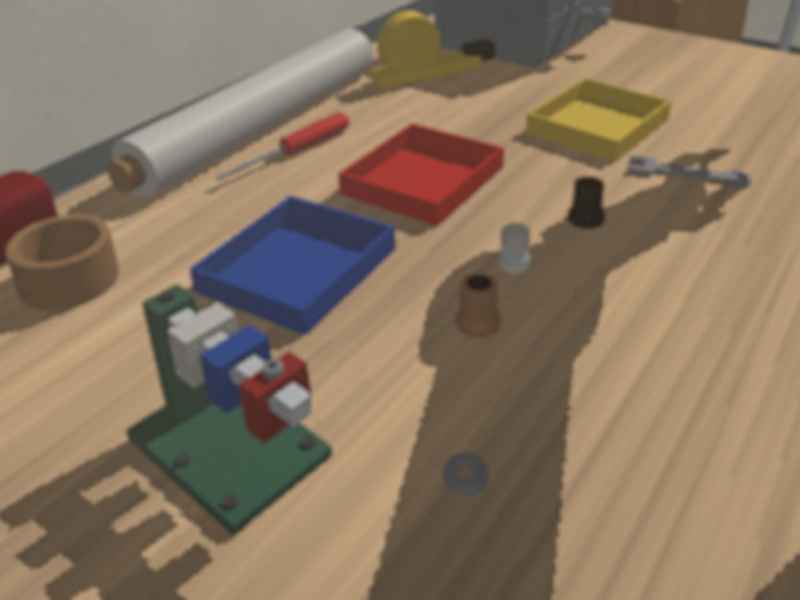

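The pictures agree on the layout. On the bar, red is outermost, blue is in the middle and white is next to the post. The tan foot is at about (385,229) in scene and the black one at about (335,170). The grey upright piece between them is a distractor. I'll fit poses by silhouette.

```bash
cat > fit.py <<'E'
from workcell import manip
import cv2,numpy as np
from scipy.optimize import minimize
def box(x0,x1,y0,y1,z0,z1): return np.array([[x,y,z] for x in(x0,x1) for y in(y0,y1) for z in(z0,z1)])/1000
def cyl(r,z): t=np.linspace(0,2*np.pi,24,endpoint=False); return np.c_[r*np.cos(t),r*np.sin(t),0*t+z]/1000
TRAY=[box(-65,65,-75,75,0,28)]
FOOT=[np.r_[cyl(20,0),cyl(20,9),cyl(16,14)],np.r_[cyl(16,14),cyl(16,45)]]
PL=[box(-40,90,-45,45,0,12),box(60,82,-15,15,0,116),box(-70,60,-8,8,92,108)]
def blk(x,t): return box(x-t/2,x+t/2,-20,20,76,116)
STAND=PL+[blk(-46,18),blk(-7,20),blk(33,20)]
def proj(P,k):
    M=np.array(k["camera_from_world"]); c=P@M[:3,:3].T+M[:3,3]; f=200/np.tan(np.radians(k["vfov"]/2))
    return c[:,:2]/c[:,2:]*f+[k["cx"],k["cy"]]
def wp(P,q): c,s=np.cos(q[2]),np.sin(q[2]); return P@np.array([[c,s,0],[-s,c,0],[0,0,1]])+[q[0],q[1],0]
def back(px,k,z):
    M=np.array(k["camera_from_world"]);f=200/np.tan(np.radians(k["vfov"]/2))
    d=M[:3,:3].T@[(px[0]-k["cx"])/f,(px[1]-k["cy"])/f,1]; o=-M[:3,:3].T@M[:3,3]; return o+d*(z-o[2])/d[2]
def rend(parts,q,k):
    im=np.zeros((1600,2560),np.uint8)
    for P in parts: cv2.fillConvexPoly(im,cv2.convexHull((proj(wp(P,q),k)*4+1.5).round().astype(np.int32)),255)
    return cv2.resize(im,(640,400),interpolation=cv2.INTER_AREA)/255.
def fit(parts,masks,q0,yaw=True):
    """masks: list of (calib,region)"""
    def cost(q):
        q=np.array([q[0],q[1],q[2] if yaw else 0]); s=0
        for k,m in masks:
            r=rend(parts,q,k); s+=1-np.minimum(r,m).sum()/np.maximum(r,m).sum()
        return s/len(masks)
    best=None
    for y in ([q0[2]] if not yaw else q0[2]+np.radians([-30,0,30])):
        q=np.array([q0[0],q0[1],y]); S=np.array([q,q+[.02,0,0],q+[0,.02,0],q+[0,0,.25]])
        r=minimize(cost,q,method="Nelder-Mead",options=dict(initial_simplex=S,xatol=2e-4,fatol=1e-4,maxiter=150))
        if best is None or r.fun<best.fun: best=r
    return best
E
python3 - <<'E'
from fit import *
K={c:manip.calibration(c) for c in("scene","side")}
for c in K: manip.camera(c)
def mk(t,c):
    r=manip.masks_of(t,c); return r[0]["region"] if r else None
for t,parts in [("tray_red",TRAY),("tray_blue",TRAY),("tray_yellow",TRAY),("foot_black",FOOT),("foot_tan",FOOT),("stand",STAND)]:
    ms=[]
    for c in K:
        m=mk(t,c)
        if m is None: print(t,c,"none");continue
        if t=="stand":
            for u in("collar","spacer_white","spacer_blue"):
                n=mk(u,c); m=m|n if n is not None else m
        ms.append((K[c],m.astype(float)))
        ys,xs=np.nonzero(m); p=back((xs.mean(),ys.mean()),K[c],.02)
        r=fit(parts,ms[-1:],[p[0],p[1],np.radians(20)],"foot" not in t); print(t,c,np.round(r.x,4),round(r.fun,3))
    if len(ms)==2:
        r=fit(parts,ms,[r.x[0],r.x[1],r.x[2]],"foot" not in t); print(t,"both",np.round(r.x,4),round(r.fun,3))
E
```

```text
tray_red scene [ 0.6254 -0.0922  0.0266] 0.022
tray_red side [ 0.6234 -0.0893  0.0446] 0.035
tray_red both [ 0.6244 -0.0908  0.0377] 0.037
tray_blue scene [0.6298 0.1185 0.0746] 0.021
tray_blue side [0.6269 0.1212 0.083 ] 0.025
tray_blue both [0.6289 0.1196 0.0828] 0.035
tray_yellow scene [ 0.5141 -0.3353 -0.0895] 0.03
tray_yellow side [ 0.5115 -0.3325 -0.0764] 0.042
tray_yellow both [ 0.5132 -0.3345 -0.0845] 0.042
foot_black scene [ 0.4317 -0.1172  0.5175] 0.065
foot_black side [ 0.4303 -0.113   0.3801] 0.071
foot_black both [ 0.4313 -0.1166  0.4686] 0.082
foot_tan scene [0.4413 0.0936 0.4365] 0.181
foot_tan side [0.5625 0.2755 0.4464] 0.455
foot_tan both [0.5625 0.2755 0.4464] 0.728
stand scene [ 0.4993  0.3175 -0.1346] 0.134
stand side [ 0.497   0.3196 -0.1676] 0.148
stand both [ 0.4984  0.3179 -0.1392] 0.147
```

```bash
cat > clk.py <<'E'
from fit import *
from scipy.optimize import least_squares
ks,kd=manip.calibration("scene"),manip.calibration("side")
A=lambda u,v:(u/2+200-.25,v/2+90-.25)
B=lambda u,v:(u/2.1448+100-.25,v/2.1429+120-.25)
pts=[(ks,A(369,466),(90,-45,12)),(ks,A(417,534),(90,45,12)),(ks,A(523,480),(-40,45,12)),
(kd,B(130,432),(90,45,12)),(kd,B(233,517),(-40,45,12)),(kd,B(330,450),(-40,-45,12)),
(kd,B(290,403),(-70,0,100)),(ks,A(548,394),(-70,0,104)),(ks,A(425,452),(71,0,118)),(kd,B(168,295),(71,0,118))]
f=lambda q:np.concatenate([proj(wp(np.array([P])/1000,q),k)[0]-p for k,p,P in pts])
E
python3 - <<'E'
from clk import *
r=least_squares(f,[.498,.318,-.14],x_scale=[.1,.1,1],loss="soft_l1");print(np.round(r.x,4));print(np.round(f(r.x).reshape(-1,2),1).tolist())
q=r.x
K={"scene":ks,"side":kd}
ims={c:manip.camera(c) for c in K}
for c in K:
  for t in("foot_black","foot_tan"):
    for d in manip.masks_of(t,c)[:2]:
        ys,xs=np.nonzero(d["region"]);p=back((xs.mean(),ys.mean()),K[c],.02)
        r=fit(FOOT,[(K[c],d["region"].astype(float))],[p[0],p[1],0],False);print(c,t,round(d["conf"],2),np.round(d["centre"]),np.round(r.x[:2],4),round(r.fun,3))
E
```

```text
[ 0.4971  0.317  -0.1234]
[[-1.4, -1.2], [-0.2, 5.5], [1.8, 2.1], [-3.4, -3.1], [-0.3, 2.0], [1.6, -5.0], [6.4, 0.9], [0.1, -0.9], [0.3, -0.6], [-0.9, -1.5]]
scene foot_black 0.72 [336. 170.] [ 0.434  -0.1166] 0.139
scene foot_tan 0.63 [386. 230.] [0.4415 0.0941] 0.086
side foot_black 0.63 [372. 215.] [ 0.43  -0.112] 0.057
side foot_tan 0.75 [322. 261.] [0.4392 0.0966] 0.074
```

Run:
```python
from fit import *
o=[]
for n,c,(u,v) in(("a","scene",(370,250)),("b","side",(150,240))):
    k=manip.calibration(c);im=cv2.imread(f"pics/{n}.png");s=4
    C=cv2.resize(im[v:v+145,u:u+100],None,fx=s,fy=s,interpolation=cv2.INTER_CUBIC)
    for P in STAND:
        p=(proj(wp(P,[.4984,.3179,-.1392]),k)-[u,v]+.5)*s
        for i in range(8):
            for j in range(i):
                if bin(i^j).count("1")==1: cv2.line(C,tuple(int(x) for x in p[i]),tuple(int(x) for x in p[j]),(0,255,255),1)
    o.append(C)
cv2.imwrite("pics/c.png",np.hstack(o))
```

```text
(no output)
```

View pics/c.png

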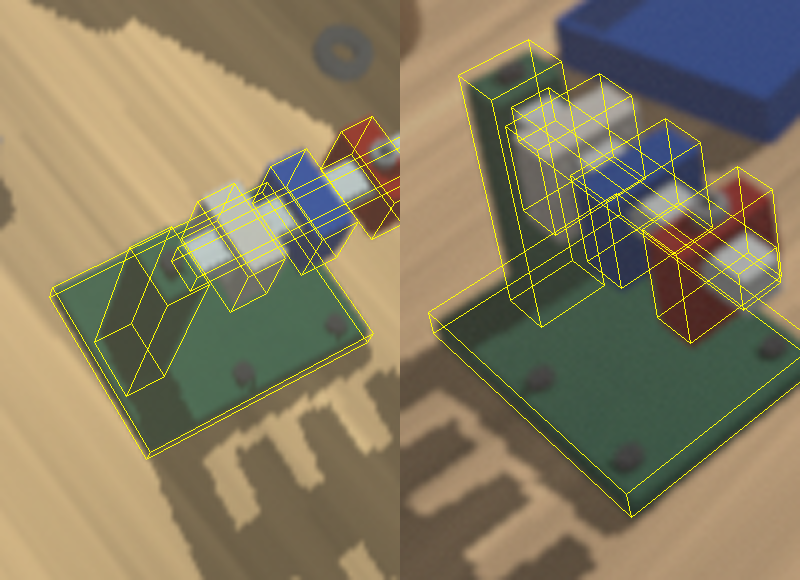

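The plate fits to about 1–2 px, but the upper parts sit about 3 px off. I'll refine the stand from the wrist camera at close range and do the feet first, since the arm starts on that side.

```bash
cat > to.py <<'E'
# usage: to.py x y z ang : grasp-point target & tool-x heading -> needed yaw (about tool z) and slide (cm) in tool axes after that yaw
import sys,numpy as np
from workcell import manip
from scipy.spatial.transform import Rotation as R
o=manip.get_obs();T=R.from_quat(o["ee_rot"]).as_matrix();p=np.array(o["position"]);g=p+.054*T[:,2]
a=np.arctan2(T[1,0],T[0,0])
print("t %.1f grasp"%o["clock"],np.round(g,4),"head %.3f"%a,"tilt %.3f"%np.arccos(-T[2,2]),"w %.3f"%(o["grip_width"]*85),"gf %.1f"%o["grasp_force"],"F",np.round(o["ft_force"],1))
if len(sys.argv)>1:
    x,y,z,h=map(float,sys.argv[1:]);d=np.array([x,y,z])-g
    c,s=np.cos(h),np.sin(h);print("yaw %.3f slide cm %.2f %.2f %.2f"%(-(h-a),*(100*np.array([c*d[0]+s*d[1],s*d[0]-c*d[1],-d[2]]))))
E
python3 to.py .40 -.115 .20 -.085; python3 -c "
from fit import *
print(back((355,209),manip.calibration('scene'),0.0))"
```

```text
t 2.3 grasp [ 0.2655 -0.5658  0.2499] head 0.439 tilt 0.000 w 85.220 gf 0.0 F [ 0.   0.2 -0.1]
yaw 0.524 slide cm 9.57 -46.06 4.99
[ 4.53883376e-01 -2.06845016e-04 -1.11022302e-16]
```

```bash
python3 -m jog '[{"grip":-1,"slide":[0,0,0],"yaw":0.131},{"grip":-1,"slide":[0,0,0],"yaw":0.131},{"grip":-1,"slide":[0,0,0],"yaw":0.131},{"grip":-1,"slide":[0,0,0],"yaw":0.131}]' 40
python3 -m jog '[{"grip":-0.7,"slide":[1,-4.6,0.6],"yaw":0},{"grip":-0.7,"slide":[1,-4.6,0.6],"yaw":0},{"grip":-0.7,"slide":[1,-4.6,0.6],"yaw":0},{"grip":-0.7,"slide":[1,-4.6,0.6],"yaw":0},{"grip":-0.7,"slide":[1,-4.6,0.6],"yaw":0},{"grip":-0.7,"slide":[1,-4.6,0.6],"yaw":0},{"grip":-0.7,"slide":[1,-4.6,0.6],"yaw":0},{"grip":-0.7,"slide":[1,-4.6,0.6],"yaw":0}]'
python3 -m jog '[{"grip":-0.7,"slide":[0.8,-4.6,0],"yaw":0},{"grip":-0.7,"slide":[0.8,-4.6,0],"yaw":0},{"grip":-0.7,"slide":[0,0,0],"yaw":0},{"grip":-0.7,"slide":[0,0,0],"yaw":0}]'
python3 to.py .431 -.115 .10 -.085
python3 - <<'E'
from fit import *
k=manip.calibration("wrist");im=manip.camera("wrist");cv2.imwrite("pics/w1.png",im)
for d in manip.masks_of("foot_black","wrist")[:2]:
    ys,xs=np.nonzero(d["region"]);p=back((xs.mean(),ys.mean()),k,.02)
    r=fit(FOOT,[(k,d["region"].astype(float))],[p[0],p[1],0],False);print(round(d["conf"],2),np.round(d["centre"]),np.round(r.x[:2],4),round(r.fun,3))
E
```

```text
clock: 2.7
position: [0.2656, -0.5658, 0.3039]
ee_rot: [0.999, -0.045, 0.0, 0.0]
ft_force: [0.1, 0.8, -0.1]
grip_width: 1.001
grasp_force: 0.0
clock: 3.5
position: [0.3768, -0.2041, 0.256]
ee_rot: [0.999, -0.043, 0.0, 0.0]
ft_force: [0.9, 0.2, -0.1]
grip_width: 0.852
grasp_force: 0.0
clock: 3.9
position: [0.4006, -0.1149, 0.2562]
ee_rot: [0.999, -0.041, 0.0, 0.0]
ft_force: [0.2, -1.3, -0.2]
grip_width: 0.848
grasp_force: 0.0
t 3.9 grasp [ 0.4006 -0.115   0.2022] head -0.083 tilt 0.001 w 72.066 gf 0.0 F [ 0.2 -1.3 -0.2]
yaw 0.002 slide cm 3.03 -0.26 10.22
0.84 [313. 145.] [ 0.4309 -0.1149] 0.031
```

View pics/w1.png

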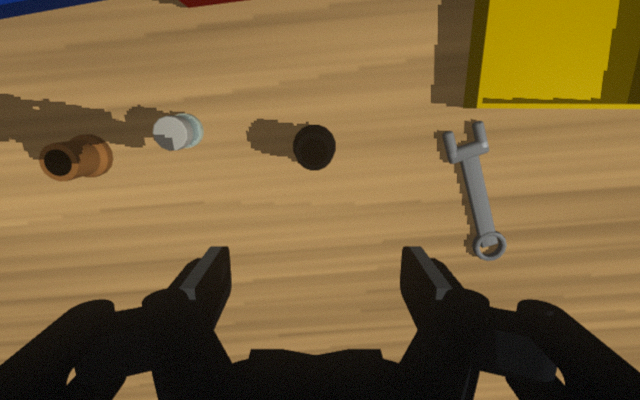

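The wrist view shows the black foot at (313,147) with clear space on both sides, and the fit agrees with the earlier estimate. Grasping it.

```bash
python3 -m jog '[{"grip":-0.7,"slide":[3.0,-0.25,2],"yaw":0},{"grip":-0.7,"slide":[0,0,3],"yaw":0},{"grip":-0.7,"slide":[0,0,3],"yaw":0},{"grip":-0.7,"slide":[0,0,3],"yaw":0},{"grip":-0.7,"slide":[0,0,3],"yaw":0},{"grip":-0.7,"slide":[0,0,1.5],"yaw":0},{"grip":-0.7,"slide":[0,0,1.4],"yaw":0},{"grip":-0.7,"slide":[0,0,0],"yaw":0}]' 30
python3 -m jog '[{"grip":1,"slide":[0,0,0],"yaw":0},{"grip":1,"slide":[0,0,0],"yaw":0},{"grip":1,"slide":[0,0,0],"yaw":0},{"grip":1,"slide":[0,0,0],"yaw":0},{"grip":1,"slide":[0,0,0],"yaw":0},{"grip":1,"slide":[0,0,0],"yaw":0}]'
python3 to.py
```

```text
clock: 4.8
position: [0.4291, -0.1167, 0.0852]
ee_rot: [0.999, -0.044, -0.002, -0.0]
ft_force: [0.7, 0.2, 1.0]
grip_width: 0.846
grasp_force: 0.0
clock: 5.4
position: [0.4309, -0.1161, 0.0878]
ee_rot: [0.999, -0.043, 0.001, 0.0]
ft_force: [-1.3, 0.4, 7.1]
grip_width: 0.359
grasp_force: 29.4
t 5.4 grasp [ 0.431  -0.1161  0.0338] head -0.085 tilt 0.002 w 30.513 gf 29.4 F [-1.3  0.4  7.1]
```

```bash
python3 -m jog '[{"grip":1,"slide":[0,0,-1],"yaw":0},{"grip":1,"slide":[0,0,-3],"yaw":0},{"grip":1,"slide":[0,0,-4],"yaw":0},{"grip":1,"slide":[0,0,-2],"yaw":0},{"grip":1,"slide":[0,0,0],"yaw":0}]'; python3 to.py .4863 -.332 .0395 -.0845
```

```text
clock: 5.9
position: [0.432, -0.1159, 0.1906]
ee_rot: [0.999, -0.043, 0.003, 0.001]
ft_force: [-0.6, 0.2, -0.1]
grip_width: 0.354
grasp_force: 29.8
t 5.9 grasp [ 0.4323 -0.1161  0.1366] head -0.085 tilt 0.006 w 30.068 gf 29.8 F [-0.6  0.2 -0.1]
yaw -0.001 slide cm 7.20 21.06 9.71
```

```bash
python3 -m jog '[{"grip":1,"slide":[1.2,3.5,0],"yaw":0},{"grip":1,"slide":[1.2,3.5,0],"yaw":0},{"grip":1,"slide":[1.2,3.5,0],"yaw":0},{"grip":1,"slide":[1.2,3.5,0],"yaw":0},{"grip":1,"slide":[1.2,3.5,0],"yaw":0},{"grip":1,"slide":[1.2,3.5,0],"yaw":0},{"grip":1,"slide":[0,0,0],"yaw":0},{"grip":1,"slide":[0,0,0],"yaw":0}]'; python3 to.py .4863 -.332 .0395 -.0845
python3 - <<'E'
from fit import *
k=manip.calibration("wrist");im=manip.camera("wrist");cv2.imwrite("pics/w2.png",im)
for d in manip.masks_of("tray_yellow","wrist")[:1]:
    r=fit(TRAY,[(k,d["region"].astype(float))],[.513,-.334,-.08]);print(round(d["conf"],2),np.round(r.x,4),round(r.fun,3))
E
```

```text
clock: 6.7
position: [0.4839, -0.3313, 0.186]
ee_rot: [0.999, -0.043, -0.001, -0.001]
ft_force: [0.2, 0.3, -0.6]
grip_width: 0.356
grasp_force: 29.9
t 6.7 grasp [ 0.4838 -0.3312  0.132 ] head -0.086 tilt 0.002 w 30.296 gf 29.9 F [ 0.2  0.3 -0.6]
yaw -0.002 slide cm 0.25 0.06 9.25
0.7 [ 0.512  -0.3337 -0.0868] 0.09
```

View pics/w2.png

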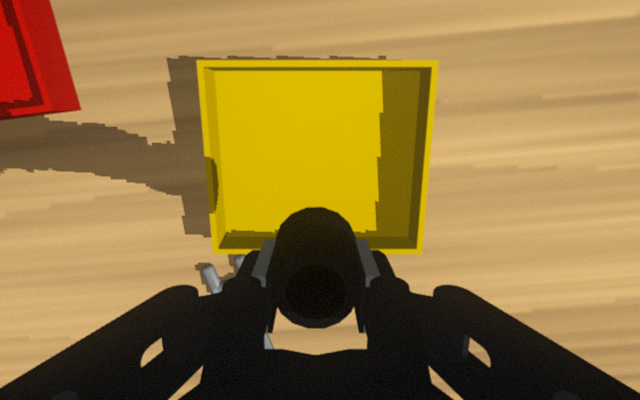

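The foot hangs upright at (317,270), held centrally over the near half of the yellow tray, and the tray pose is confirmed. Lowering it.

```bash
python3 -m jog '[{"grip":1,"slide":[0.2,0,3],"yaw":0},{"grip":1,"slide":[0,0,3],"yaw":0},{"grip":1,"slide":[0,0,2],"yaw":0},{"grip":1,"slide":[0,0,0.8],"yaw":0},{"grip":1,"slide":[0,0,0],"yaw":0},{"grip":1,"slide":[0,0,0],"yaw":0}]'; python3 to.py .4863 -.332 .0385 -.0845
```

```text
clock: 7.4
position: [0.487, -0.331, 0.1001]
ee_rot: [0.999, -0.042, 0.001, 0.0]
ft_force: [-0.8, -0.1, -0.5]
grip_width: 0.36
grasp_force: 29.9
t 7.4 grasp [ 0.487  -0.3311  0.0461] head -0.085 tilt 0.001 w 30.567 gf 29.9 F [-0.8 -0.1 -0.5]
yaw -0.000 slide cm -0.06 0.10 0.76
```

```bash
python3 -m jog '[{"grip":1,"slide":[0,0,0.4],"yaw":0},{"grip":1,"slide":[0,0,0.2],"yaw":0},{"grip":1,"slide":[0,0,0],"yaw":0},{"grip":1,"slide":[0,0,0],"yaw":0}]'; python3 to.py .4863 -.332 .0375 -.0845
```

```text
clock: 7.8
position: [0.4864, -0.3313, 0.0931]
ee_rot: [0.999, -0.043, 0.0, 0.0]
ft_force: [-0.8, -0.3, -1.5]
grip_width: 0.356
grasp_force: 29.9
t 7.8 grasp [ 0.4864 -0.3313  0.0391] head -0.085 tilt 0.000 w 30.232 gf 29.9 F [-0.8 -0.3 -1.5]
yaw -0.001 slide cm -0.00 0.07 0.16
```

```bash
python3 -m jog '[{"grip":1,"slide":[0,0,0.15],"yaw":0},{"grip":1,"slide":[0,0,0],"yaw":0},{"grip":-0.3,"slide":[0,0,0],"yaw":0},{"grip":-0.3,"slide":[0,0,0],"yaw":0},{"grip":-0.3,"slide":[0,0,0],"yaw":0},{"grip":-0.3,"slide":[0,0,-2],"yaw":0},{"grip":-0.3,"slide":[0,0,-4],"yaw":0},{"grip":-0.3,"slide":[0,0,-5],"yaw":0}]'; python3 to.py .4403 .0953 .14 -.0845
```

```text
clock: 8.6
position: [0.4853, -0.3306, 0.2009]
ee_rot: [0.999, -0.042, -0.002, -0.001]
ft_force: [0.7, -0.5, -0.3]
grip_width: 0.655
grasp_force: 0.0
t 8.6 grasp [ 0.4851 -0.3305  0.1469] head -0.085 tilt 0.004 w 55.707 gf 0.0 F [ 0.7 -0.5 -0.3]
yaw -0.001 slide cm -8.06 -42.05 0.69
```

```bash
python3 -m jog '[{"grip":-0.6,"slide":[-0.8,-4.2,0],"yaw":0},{"grip":-0.6,"slide":[-0.8,-4.2,0],"yaw":0},{"grip":-0.6,"slide":[-0.8,-4.2,0],"yaw":0},{"grip":-0.6,"slide":[-0.8,-4.2,0],"yaw":0},{"grip":-0.6,"slide":[-0.8,-4.2,0],"yaw":0},{"grip":-0.6,"slide":[-0.8,-4.2,0],"yaw":0},{"grip":-0.6,"slide":[-0.8,-4.2,0],"yaw":0},{"grip":-0.6,"slide":[-0.8,-4.2,0],"yaw":0}]'
python3 -m jog '[{"grip":-0.6,"slide":[-0.8,-4.2,0],"yaw":0},{"grip":-0.6,"slide":[-0.8,-4.2,0],"yaw":0},{"grip":-0.6,"slide":[0,0,0],"yaw":0},{"grip":-0.6,"slide":[0,0,0],"yaw":0}]'
python3 to.py .4403 .0953 .033 -.0845
python3 - <<'E'
from fit import *
k=manip.calibration("wrist");im=manip.camera("wrist");cv2.imwrite("pics/w3.png",im)
for d in manip.masks_of("foot_tan","wrist")[:2]: print(round(d["conf"],2),np.round(d["centre"]),d["region"].sum())
E
```

```text
clock: 9.4
position: [0.4507, 0.0106, 0.2016]
ee_rot: [0.999, -0.043, 0.0, 0.0]
ft_force: [1.2, -0.2, -0.7]
grip_width: 0.801
grasp_force: 0.0
clock: 9.8
position: [0.4422, 0.0947, 0.2014]
ee_rot: [0.999, -0.041, 0.0, 0.0]
ft_force: [-0.2, 0.4, 0.1]
grip_width: 0.801
grasp_force: 0.0
t 9.8 grasp [0.4422 0.0947 0.1474] head -0.083 tilt 0.000 w 68.127 gf 0.0 F [-0.2  0.4  0.1]
yaw 0.002 slide cm -0.19 -0.05 11.44
0.81 [318. 201.] 2386
```

View pics/w3.png

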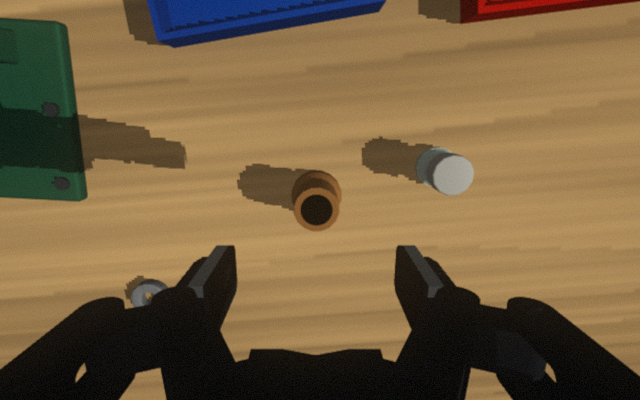

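The tan foot is at (317,205), centred between the fingers. Going down to grasp and lift.

```bash
python3 -m jog '[{"grip":-0.6,"slide":[-0.2,0,3],"yaw":0},{"grip":-0.6,"slide":[0,0,3],"yaw":0},{"grip":-0.6,"slide":[0,0,3],"yaw":0},{"grip":-0.6,"slide":[0,0,1.5],"yaw":0},{"grip":-0.6,"slide":[0,0,0.9],"yaw":0},{"grip":-0.6,"slide":[0,0,0],"yaw":0},{"grip":-0.6,"slide":[0,0,0],"yaw":0}]'
python3 -m jog '[{"grip":1,"slide":[0,0,0],"yaw":0},{"grip":1,"slide":[0,0,0],"yaw":0},{"grip":1,"slide":[0,0,0],"yaw":0},{"grip":1,"slide":[0,0,0],"yaw":0},{"grip":1,"slide":[0,0,0],"yaw":0}]'
python3 to.py
python3 -m jog '[{"grip":1,"slide":[0,0,-1],"yaw":0},{"grip":1,"slide":[0,0,-3],"yaw":0},{"grip":1,"slide":[0,0,-4],"yaw":0},{"grip":1,"slide":[0,0,-2.5],"yaw":0},{"grip":1,"slide":[0,0,0],"yaw":0}]'; python3 to.py .5395 -.3360 .0385 -.0845
```

```text
clock: 10.6
position: [0.4409, 0.0939, 0.088]
ee_rot: [0.999, -0.043, 0.0, -0.0]
ft_force: [0.5, 0.1, 1.4]
grip_width: 0.8
grasp_force: 0.0
clock: 11.1
position: [0.4408, 0.0942, 0.0881]
ee_rot: [0.999, -0.043, 0.001, 0.0]
ft_force: [-1.6, -1.4, 5.2]
grip_width: 0.357
grasp_force: 29.2
t 11.1 grasp [0.4409 0.0942 0.0341] head -0.085 tilt 0.001 w 30.356 gf 29.2 F [-1.6 -1.4  5.2]
clock: 11.6
position: [0.442, 0.0948, 0.1964]
ee_rot: [0.999, -0.042, 0.003, -0.0]
ft_force: [-0.2, 0.1, -0.7]
grip_width: 0.358
grasp_force: 29.9
t 11.6 grasp [0.4424 0.0948 0.1424] head -0.085 tilt 0.007 w 30.425 gf 29.9 F [-0.2  0.1 -0.7]
yaw -0.000 slide cm 13.31 42.11 10.39
```

```bash
python3 -m jog '[{"grip":1,"slide":[0,4.2,0],"yaw":0},{"grip":1,"slide":[0,4.2,0],"yaw":0},{"grip":1,"slide":[1.3,4.2,0],"yaw":0},{"grip":1,"slide":[1.5,4.2,0],"yaw":0},{"grip":1,"slide":[1.5,4.2,0],"yaw":0},{"grip":1,"slide":[1.5,4.2,0],"yaw":0},{"grip":1,"slide":[1.5,4.2,0],"yaw":0},{"grip":1,"slide":[1.5,4.2,0],"yaw":0}]'
python3 -m jog '[{"grip":1,"slide":[1.5,4.2,0],"yaw":0},{"grip":1,"slide":[1.5,4.2,0],"yaw":0},{"grip":1,"slide":[1.5,0,0],"yaw":0},{"grip":1,"slide":[0,0,0],"yaw":0},{"grip":1,"slide":[0,0,0],"yaw":0}]'
python3 to.py .5395 -.3360 .0385 -.0845
```

```text
clock: 12.4
position: [0.4993, -0.2497, 0.1919]
ee_rot: [0.999, -0.043, -0.0, -0.0]
ft_force: [0.1, 0.9, -0.1]
grip_width: 0.355
grasp_force: 30.0
clock: 12.9
position: [0.537, -0.3343, 0.1917]
ee_rot: [0.999, -0.042, -0.0, -0.001]
ft_force: [-0.9, 1.0, -0.2]
grip_width: 0.354
grasp_force: 30.0
t 12.9 grasp [ 0.537  -0.3342  0.1377] head -0.084 tilt 0.002 w 30.062 gf 30.0 F [-0.9  1.  -0.2]
yaw 0.001 slide cm 0.27 0.16 9.92
```

```bash
python3 -m jog '[{"grip":1,"slide":[0.3,0.1,3],"yaw":0},{"grip":1,"slide":[0,0,3],"yaw":0},{"grip":1,"slide":[0,0,2.5],"yaw":0},{"grip":1,"slide":[0,0,0.8],"yaw":0},{"grip":1,"slide":[0,0,0.3],"yaw":0},{"grip":1,"slide":[0,0,0],"yaw":0},{"grip":1,"slide":[0,0,0],"yaw":0}]'; python3 to.py .5395 -.3360 .0375 -.0845
```

```text
clock: 13.6
position: [0.5407, -0.3371, 0.098]
ee_rot: [0.999, -0.043, 0.001, 0.001]
ft_force: [0.3, 0.5, 0.2]
grip_width: 0.358
grasp_force: 30.0
t 13.6 grasp [ 0.5408 -0.3371  0.044 ] head -0.085 tilt 0.002 w 30.408 gf 30.0 F [0.3 0.5 0.2]
yaw -0.001 slide cm -0.14 -0.10 0.65
```

```bash
python3 -m jog '[{"grip":1,"slide":[0,0,0.4],"yaw":0},{"grip":1,"slide":[0,0,0.25],"yaw":0},{"grip":1,"slide":[0,0,0],"yaw":0},{"grip":1,"slide":[0,0,0],"yaw":0}]';  python3 -m jog '[{"grip":-0.3,"slide":[0,0,0],"yaw":0},{"grip":-0.3,"slide":[0,0,0],"yaw":0},{"grip":-0.3,"slide":[0,0,0],"yaw":0},{"grip":-0.3,"slide":[0,0,-2],"yaw":0},{"grip":-0.3,"slide":[0,0,-4],"yaw":0},{"grip":-0.3,"slide":[0,0,-5],"yaw":0},{"grip":-0.6,"slide":[0,0,-5],"yaw":0},{"grip":-0.6,"slide":[0,0,-5],"yaw":0}]'; python3 to.py .42 .3279 .24 -.135
```

```text
clock: 14.0
position: [0.5406, -0.3372, 0.0922]
ee_rot: [0.999, -0.043, 0.001, 0.001]
ft_force: [-5.3, 3.4, 15.2]
grip_width: 0.36
grasp_force: 31.5
clock: 14.8
position: [0.5397, -0.3366, 0.3018]
ee_rot: [0.999, -0.043, -0.0, -0.0]
ft_force: [1.2, -0.1, 0.7]
grip_width: 0.799
grasp_force: 0.0
t 14.8 grasp [ 0.5397 -0.3366  0.2478] head -0.085 tilt 0.000 w 67.909 gf 0.0 F [ 1.2 -0.1  0.7]
yaw 0.050 slide cm -20.80 -64.24 0.78
```

```bash
python3 -m jog '[{"grip":-0.6,"slide":[0,0,0],"yaw":0.05},{"grip":-0.6,"slide":[-1.5,-4.6,0],"yaw":0},{"grip":-0.6,"slide":[-1.5,-4.6,0],"yaw":0},{"grip":-0.6,"slide":[-1.5,-4.6,0],"yaw":0},{"grip":-0.6,"slide":[-1.5,-4.6,0],"yaw":0},{"grip":-0.6,"slide":[-1.5,-4.6,0],"yaw":0},{"grip":-0.6,"slide":[-1.5,-4.6,0],"yaw":0},{"grip":-0.6,"slide":[-1.5,-4.6,0],"yaw":0}]'
python3 -m jog '[{"grip":-0.6,"slide":[-1.5,-4.6,0],"yaw":0},{"grip":-0.6,"slide":[-1.5,-4.6,0],"yaw":0},{"grip":-0.6,"slide":[-1.5,-4.6,0],"yaw":0},{"grip":-0.6,"slide":[-1.5,-4.6,0],"yaw":0},{"grip":-0.6,"slide":[-1.5,-4.6,0],"yaw":0},{"grip":-0.6,"slide":[-1.5,-4.6,0],"yaw":0},{"grip":-0.6,"slide":[-1.5,-4.6,0],"yaw":0},{"grip":-0.6,"slide":[0,0,0],"yaw":0}]'
python3 -m jog '[{"grip":-0.6,"slide":[0,0,0],"yaw":0},{"grip":-0.6,"slide":[0,0,0],"yaw":0},{"grip":-0.6,"slide":[0,0,0],"yaw":0}]'
python3 to.py .4527 .3243 .1 -.135
python3 - <<'E'
from fit import *
k=manip.calibration("wrist");im=manip.camera("wrist");cv2.imwrite("pics/w4.png",im)
np.save("kw4.npy",k,allow_pickle=True)
for P in STAND:
    p=proj(wp(P,[.4984,.3179,-.1392]),k)+.5
    for i in range(8):
        for j in range(i):
            if bin(i^j).count("1")==1: cv2.line(im,tuple(int(x) for x in p[i]),tuple(int(x) for x in p[j]),(0,255,255),1)
cv2.imwrite("pics/w4o.png",im)
E
```

```text
clock: 15.6
position: [0.4786, -0.0018, 0.2999]
ee_rot: [0.998, -0.068, 0.0, 0.0]
ft_force: [1.1, 0.5, -0.2]
grip_width: 0.796
grasp_force: 0.0
clock: 16.4
position: [0.4152, 0.336, 0.3]
ee_rot: [0.998, -0.063, -0.001, -0.002]
ft_force: [0.2, -0.3, 0.0]
grip_width: 0.797
grasp_force: 0.0
clock: 16.7
position: [0.4195, 0.3282, 0.2998]
ee_rot: [0.998, -0.069, 0.0, 0.0]
ft_force: [0.3, -1.1, -0.1]
grip_width: 0.803
grasp_force: 0.0
t 16.7 grasp [0.4195 0.3282 0.2458] head -0.138 tilt 0.001 w 68.260 gf 0.0 F [ 0.3 -1.1 -0.1]
yaw -0.003 slide cm 3.34 -0.06 14.58
```

View pics/w4o.png

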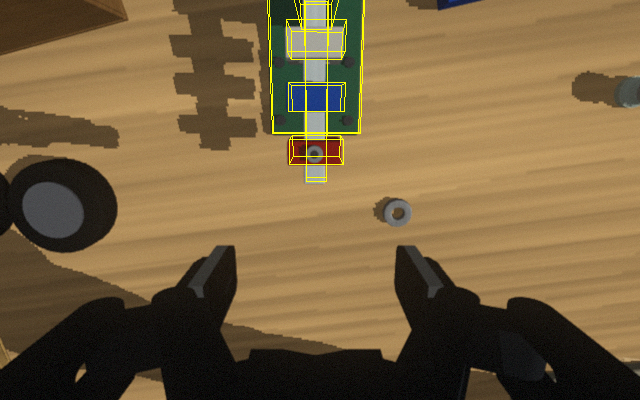

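The overlay matches the wrist view within about 1 px, with the collar at (315,152). Descending to grasp the collar.

```bash
python3 -m jog '[{"grip":-0.6,"slide":[3.35,-0.05,2],"yaw":0},{"grip":-0.6,"slide":[0,0,4],"yaw":0},{"grip":-0.6,"slide":[0,0,3],"yaw":0},{"grip":-0.6,"slide":[0,0,0],"yaw":0},{"grip":-0.6,"slide":[0,0,0],"yaw":0}]'; python3 to.py .4527 .3243 .104 -.139
python3 - <<'E'
from fit import *
im=manip.camera("wrist");cv2.imwrite("pics/w5.png",im)
E
```

```text
clock: 17.25
position: [0.4523, 0.3254, 0.2108]
ee_rot: [0.998, -0.068, 0.0, 0.0]
ft_force: [0.2, 0.1, -0.2]
grip_width: 0.801
grasp_force: 0.0
t 17.2 grasp [0.4523 0.3254 0.1568] head -0.136 tilt 0.000 w 68.104 gf 0.0 F [ 0.2  0.1 -0.2]
yaw 0.003 slide cm 0.06 0.10 5.28
```

View pics/w5.png

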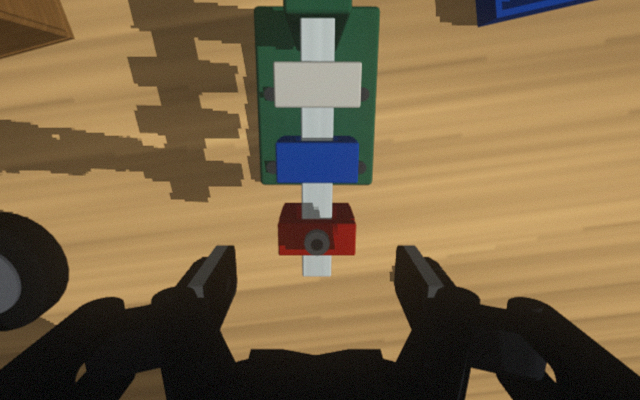

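The bar is vertical in the image and centred between the fingers (column 317), with the collar at (316,235). Closing on it.

```bash
python3 -m jog '[{"grip":-0.6,"slide":[0,0,3],"yaw":0},{"grip":-0.6,"slide":[0,0,2.3],"yaw":0},{"grip":-0.6,"slide":[0,0,0],"yaw":0},{"grip":-0.6,"slide":[0,0,0],"yaw":0},{"grip":1,"slide":[0,0,0],"yaw":0},{"grip":1,"slide":[0,0,0],"yaw":0},{"grip":1,"slide":[0,0,0],"yaw":0},{"grip":1,"slide":[0,0,0],"yaw":0}]' 40;python3 to.py
python3 -m jog '[{"grip":1,"slide":[0,0,0],"yaw":0},{"grip":1,"slide":[0,0,-0.2],"yaw":0},{"grip":1,"slide":[0,0,-0.2],"yaw":0},{"grip":1,"slide":[0,0,0],"yaw":0}]'; python3 to.py
```

```text
clock: 18.1
position: [0.4527, 0.326, 0.1586]
ee_rot: [0.998, -0.068, 0.001, -0.001]
ft_force: [-1.8, -0.9, 6.4]
grip_width: 0.46
grasp_force: 39.3
t 18.1 grasp [0.4528 0.3261 0.1046] head -0.135 tilt 0.002 w 39.139 gf 39.3 F [-1.8 -0.9  6.4]
clock: 18.5
position: [0.4521, 0.3256, 0.1613]
ee_rot: [0.998, -0.068, 0.0, -0.0]
ft_force: [-1.3, 0.2, -0.6]
grip_width: 0.458
grasp_force: 40.2
t 18.5 grasp [0.4522 0.3256 0.1073] head -0.135 tilt 0.000 w 38.922 gf 40.2 F [-1.3  0.2 -0.6]
```

```bash
python3 -m jog '[{"grip":1,"slide":[-1,0,0],"yaw":0},{"grip":1,"slide":[-1.5,0,0],"yaw":0},{"grip":1,"slide":[-1.5,0,0],"yaw":0},{"grip":1,"slide":[0,0,0],"yaw":0}]'; python3 to.py
python3 -m jog '[{"grip":1,"slide":[-2,0,0],"yaw":0},{"grip":1,"slide":[-1,0,0],"yaw":0},{"grip":1,"slide":[0,0,0],"yaw":0},{"grip":1,"slide":[0,0,-2],"yaw":0},{"grip":1,"slide":[0,0,-4],"yaw":0},{"grip":1,"slide":[0,0,-4],"yaw":0},{"grip":1,"slide":[0,0,0],"yaw":0}]'
python3 to.py .6244 -.0908 .036 .0377
python3 - <<'E'
from fit import *
im=manip.camera("wrist");cv2.imwrite("pics/w6.png",im)
E
```

```text
clock: 18.9
position: [0.4099, 0.3318, 0.1609]
ee_rot: [0.998, -0.066, -0.0, 0.0]
ft_force: [-0.1, 0.3, -0.6]
grip_width: 0.46
grasp_force: 40.4
t 18.9 grasp [0.4098 0.3318 0.1069] head -0.132 tilt 0.001 w 39.136 gf 40.4 F [-0.1  0.3 -0.6]
clock: 19.6
position: [0.3849, 0.3364, 0.2663]
ee_rot: [0.998, -0.068, 0.003, -0.003]
ft_force: [-0.8, 0.4, -1.1]
grip_width: 0.463
grasp_force: 40.7
t 19.6 grasp [0.3853 0.3367 0.2123] head -0.136 tilt 0.009 w 39.340 gf 40.7 F [-0.8  0.4 -1.1]
yaw -0.174 slide cm 22.28 43.62 17.63
```

View pics/w6.png

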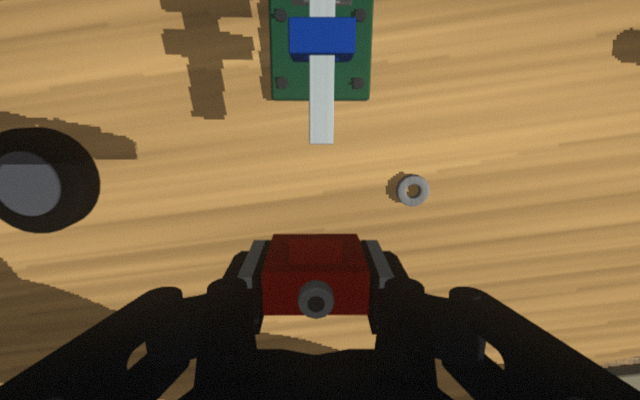

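The collar is off the bar and held level, with blue still in place. Carrying it to the red tray.

```bash
python3 -m jog '[{"grip":1,"slide":[0,0,0],"yaw":-0.087},{"grip":1,"slide":[0,0,0],"yaw":-0.087},{"grip":1,"slide":[2,4,0],"yaw":0},{"grip":1,"slide":[2,4,0],"yaw":0},{"grip":1,"slide":[2,4,0],"yaw":0},{"grip":1,"slide":[2,4,0],"yaw":0},{"grip":1,"slide":[2,4,0],"yaw":0},{"grip":1,"slide":[2,4,0],"yaw":0}]'
python3 -m jog '[{"grip":1,"slide":[2,4,1],"yaw":0},{"grip":1,"slide":[2,4,1],"yaw":0},{"grip":1,"slide":[2,4,1],"yaw":0},{"grip":1,"slide":[2,4,1],"yaw":0},{"grip":1,"slide":[2,3.6,1],"yaw":0},{"grip":1,"slide":[0,0,0],"yaw":0},{"grip":1,"slide":[0,0,0],"yaw":0}]'
python3 to.py .6244 -.0908 .036 .0377
```

```text
clock: 20.45
position: [0.5124, 0.0974, 0.2596]
ee_rot: [1.0, 0.019, -0.001, 0.001]
ft_force: [1.0, 0.1, -1.2]
grip_width: 0.46
grasp_force: 40.6
clock: 21.15
position: [0.6189, -0.0937, 0.2086]
ee_rot: [1.0, 0.018, -0.002, 0.0]
ft_force: [-0.2, 1.2, -0.9]
grip_width: 0.462
grasp_force: 40.7
t 21.1 grasp [ 0.6187 -0.0937  0.1546] head 0.036 tilt 0.003 w 39.274 gf 40.7 F [-0.2  1.2 -0.9]
yaw -0.001 slide cm 0.58 -0.27 11.86
```

```bash
python3 -m jog '[{"grip":1,"slide":[0.5,-0.2,3],"yaw":0},{"grip":1,"slide":[0,0,4],"yaw":0},{"grip":1,"slide":[0,0,3],"yaw":0},{"grip":1,"slide":[0,0,1.5],"yaw":0},{"grip":1,"slide":[0,0,0],"yaw":0},{"grip":1,"slide":[0,0,0],"yaw":0}]'
python3 to.py .6244 -.0908 .033 .0377
```

```text
clock: 21.75
position: [0.625, -0.0895, 0.0971]
ee_rot: [1.0, 0.02, 0.001, 0.0]
ft_force: [0.1, -0.8, -0.8]
grip_width: 0.461
grasp_force: 40.8
t 21.8 grasp [ 0.625  -0.0895  0.0431] head 0.039 tilt 0.001 w 39.198 gf 40.8 F [ 0.1 -0.8 -0.8]
yaw 0.002 slide cm -0.07 0.12 1.01
```

```bash
python3 -m jog '[{"grip":1,"slide":[0,0,0.5],"yaw":0},{"grip":1,"slide":[0,0,0.3],"yaw":0},{"grip":1,"slide":[0,0,0],"yaw":0},{"grip":1,"slide":[0,0,0],"yaw":0}]';python3 to.py
python3 -m jog '[{"grip":1,"slide":[0,0,0.15],"yaw":0},{"grip":1,"slide":[0,0,0],"yaw":0},{"grip":1,"slide":[0,0,0],"yaw":0}]';python3 to.py
```

```text
clock: 22.15
position: [0.6245, -0.09, 0.0883]
ee_rot: [1.0, 0.019, 0.0, 0.0]
ft_force: [0.3, -0.0, -0.9]
grip_width: 0.463
grasp_force: 40.8
t 22.1 grasp [ 0.6245 -0.09    0.0343] head 0.039 tilt 0.001 w 39.391 gf 40.8 F [ 0.3 -0.  -0.9]
clock: 22.45
position: [0.6246, -0.09, 0.0867]
ee_rot: [1.0, 0.019, 0.0, 0.0]
ft_force: [0.0, 0.6, 1.1]
grip_width: 0.459
grasp_force: 40.9
t 22.4 grasp [ 0.6246 -0.09    0.0327] head 0.039 tilt 0.001 w 39.038 gf 40.9 F [0.  0.6 1.1]
```

```bash
python3 -m jog '[{"grip":-0.4,"slide":[0,0,0],"yaw":0},{"grip":-0.4,"slide":[0,0,0],"yaw":0},{"grip":-0.4,"slide":[0,0,0],"yaw":0},{"grip":-0.4,"slide":[0,0,-2],"yaw":0},{"grip":-0.4,"slide":[0,0,-4],"yaw":0},{"grip":-0.4,"slide":[0,0,-5],"yaw":0},{"grip":-0.6,"slide":[0,0,-4],"yaw":0},{"grip":-0.6,"slide":[0,0,0],"yaw":0}]'; python3 to.py .4915 .3193 .17 -.136
python3 -c "
from fit import *
cv2.imwrite('pics/w7.png',manip.camera('wrist'))"
```

```text
clock: 23.25
position: [0.6267, -0.0902, 0.2433]
ee_rot: [1.0, 0.019, 0.005, 0.001]
ft_force: [0.2, -1.0, -0.7]
grip_width: 0.797
grasp_force: 0.0
t 23.2 grasp [ 0.6273 -0.0903  0.1893] head 0.039 tilt 0.010 w 67.758 gf 0.0 F [ 0.2 -1.  -0.7]
yaw 0.175 slide cm -19.00 -38.74 1.93
```

View pics/w7.png

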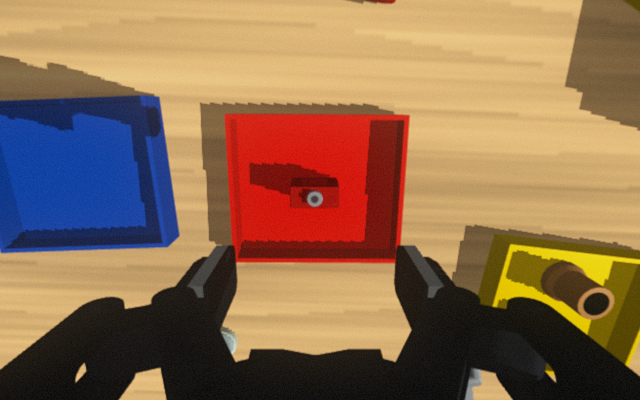

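The red tray holds the collar upright at (315,195), and the tan foot stands in yellow. Next is the blue spacer.

```bash
python3 -m jog '[{"grip":-0.6,"slide":[0,0,0],"yaw":0.0875},{"grip":-0.6,"slide":[0,0,0],"yaw":0.0875},{"grip":-0.6,"slide":[-1.9,-3.9,0],"yaw":0},{"grip":-0.6,"slide":[-1.9,-3.9,0],"yaw":0},{"grip":-0.6,"slide":[-1.9,-3.9,0],"yaw":0},{"grip":-0.6,"slide":[-1.9,-3.9,0],"yaw":0},{"grip":-0.6,"slide":[-1.9,-3.9,0],"yaw":0},{"grip":-0.6,"slide":[-1.9,-3.9,0],"yaw":0}]'
python3 -m jog '[{"grip":-0.6,"slide":[-1.9,-3.9,0],"yaw":0},{"grip":-0.6,"slide":[-1.9,-3.9,0],"yaw":0},{"grip":-0.6,"slide":[-1.9,-3.9,0],"yaw":0},{"grip":-0.6,"slide":[-1.9,-3.6,0],"yaw":0},{"grip":-0.6,"slide":[0,0,0],"yaw":0},{"grip":-0.6,"slide":[0,0,0],"yaw":0},{"grip":-0.6,"slide":[0,0,0],"yaw":0}]'
python3 to.py .4915 .3199 .106 -.136
python3 - <<'E'
from fit import *
k=manip.calibration("wrist");im=manip.camera("wrist");q=[.4984,.3186,-.1375]
for t,x in(("spacer_blue",-7),("spacer_white",33)):
    for d in manip.masks_of(t,"wrist")[:1]:
        ys,xs=np.nonzero(d["region"]);print(t,d["conf"],xs.min(),xs.max(),ys.min(),ys.max(),"model top",np.round(proj(wp(np.array([[x-10,-20,116],[x+10,20,116]])/1000,q),k)).tolist())
cv2.imwrite("pics/w8.png",im)
E
```

```text
clock: 24.1
position: [0.5418, 0.1588, 0.2351]
ee_rot: [0.998, -0.068, -0.001, 0.0]
ft_force: [1.1, -1.5, -0.6]
grip_width: 0.799
grasp_force: 0.0
clock: 24.8
position: [0.4891, 0.3179, 0.2355]
ee_rot: [0.998, -0.069, -0.0, 0.001]
ft_force: [0.2, -0.4, 0.4]
grip_width: 0.799
grasp_force: 0.0
t 24.8 grasp [0.489  0.3178 0.1815] head -0.138 tilt 0.002 w 67.955 gf 0.0 F [ 0.2 -0.4  0.4]
yaw -0.002 slide cm 0.22 -0.24 7.55
spacer_blue 0.83 278 347 189 236 model top [[348.0, 236.0], [279.0, 203.0]]
spacer_white 0.95 276 348 135 176 model top [[349.0, 169.0], [277.0, 133.0]]
```

View pics/w8.png

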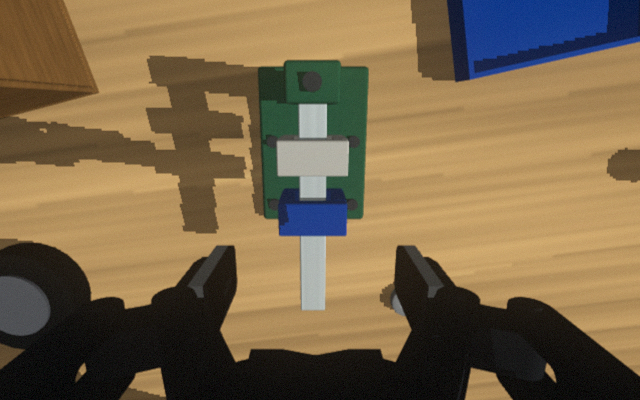

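The model matches: blue is at (312,218) and white at (312,157). The bar is aligned between the fingers. Grasping blue and lifting it slightly.

```bash
python3 -m jog '[{"grip":-0.6,"slide":[0.25,-0.2,0],"yaw":0},{"grip":-0.6,"slide":[0,0,4],"yaw":0},{"grip":-0.6,"slide":[0,0,3.5],"yaw":0},{"grip":-0.6,"slide":[0,0,0],"yaw":0},{"grip":-0.6,"slide":[0,0,0],"yaw":0},{"grip":1,"slide":[0,0,0],"yaw":0},{"grip":1,"slide":[0,0,0],"yaw":0},{"grip":1,"slide":[0,0,0],"yaw":0}]' 30;python3 to.py
python3 -m jog '[{"grip":1,"slide":[0,0,0],"yaw":0},{"grip":1,"slide":[0,0,0],"yaw":0},{"grip":1,"slide":[0,0,-0.2],"yaw":0},{"grip":1,"slide":[0,0,-0.2],"yaw":0},{"grip":1,"slide":[0,0,0],"yaw":0}]'; python3 to.py
```

```text
clock: 25.75
position: [0.4923, 0.3214, 0.1635]
ee_rot: [0.998, -0.068, 0.001, -0.001]
ft_force: [-0.6, -1.3, 7.1]
grip_width: 0.466
grasp_force: 30.2
t 25.8 grasp [0.4924 0.3215 0.1095] head -0.136 tilt 0.003 w 39.605 gf 30.2 F [-0.6 -1.3  7.1]
clock: 26.25
position: [0.4915, 0.321, 0.1659]
ee_rot: [0.998, -0.068, 0.0, -0.0]
ft_force: [-0.8, 0.4, -1.1]
grip_width: 0.464
grasp_force: 30.4
t 26.2 grasp [0.4915 0.3211 0.1119] head -0.136 tilt 0.001 w 39.416 gf 30.4 F [-0.8  0.4 -1.1]
```

```bash
python3 -m jog '[{"grip":1,"slide":[-1.5,0,0],"yaw":0},{"grip":1,"slide":[-2,0,0],"yaw":0},{"grip":1,"slide":[-2,0,0],"yaw":0},{"grip":1,"slide":[0,0,0],"yaw":0}]'; python3 to.py
python3 -m jog '[{"grip":1,"slide":[-2,0,0],"yaw":0},{"grip":1,"slide":[-2,0,0],"yaw":0},{"grip":1,"slide":[-0.5,0,0],"yaw":0},{"grip":1,"slide":[0,0,0],"yaw":0},{"grip":1,"slide":[0,0,-3],"yaw":0},{"grip":1,"slide":[0,0,-4],"yaw":0},{"grip":1,"slide":[0,0,-2],"yaw":0},{"grip":1,"slide":[0,0,0],"yaw":0}]'
python3 to.py .601 .1173 .045 .083
```

```text
clock: 26.65
position: [0.4335, 0.3295, 0.1652]
ee_rot: [0.998, -0.066, -0.001, 0.0]
ft_force: [-0.9, 0.2, -0.9]
grip_width: 0.462
grasp_force: 30.4
t 26.6 grasp [0.4334 0.3295 0.1112] head -0.133 tilt 0.002 w 39.312 gf 30.4 F [-0.9  0.2 -0.9]
clock: 27.45
position: [0.3943, 0.3351, 0.2587]
ee_rot: [0.998, -0.069, 0.002, -0.002]
ft_force: [0.1, -0.0, -0.9]
grip_width: 0.464
grasp_force: 30.5
t 27.4 grasp [0.3946 0.3353 0.2047] head -0.137 tilt 0.006 w 39.407 gf 30.5 F [ 0.1 -0.  -0.9]
yaw -0.220 slide cm 18.77 23.43 15.97
```

```bash
python3 -m jog '[{"grip":1,"slide":[0,0,0],"yaw":-0.11},{"grip":1,"slide":[0,0,0],"yaw":-0.11},{"grip":1,"slide":[2.7,3.35,0],"yaw":0},{"grip":1,"slide":[2.7,3.35,0],"yaw":0},{"grip":1,"slide":[2.7,3.35,0],"yaw":0},{"grip":1,"slide":[2.7,3.35,0],"yaw":0},{"grip":1,"slide":[2.7,3.35,0],"yaw":0},{"grip":1,"slide":[2.7,3.35,0],"yaw":0}]'
python3 -m jog '[{"grip":1,"slide":[2.5,3.3,0],"yaw":0},{"grip":1,"slide":[0,0,4],"yaw":0},{"grip":1,"slide":[0,0,2],"yaw":0},{"grip":1,"slide":[0,0,0],"yaw":0},{"grip":1,"slide":[0,0,0],"yaw":0}]'
python3 to.py .601 .1173 .045 .083
```

```text
clock: 28.25
position: [0.5719, 0.1454, 0.2542]
ee_rot: [0.999, 0.041, -0.0, 0.0]
ft_force: [0.4, 1.4, -1.4]
grip_width: 0.463
grasp_force: 30.6
clock: 28.75
position: [0.5984, 0.1166, 0.1952]
ee_rot: [0.999, 0.042, -0.0, 0.0]
ft_force: [-0.4, 0.5, -0.7]
grip_width: 0.461
grasp_force: 30.6
t 28.8 grasp [0.5983 0.1166 0.1412] head 0.084 tilt 0.001 w 39.221 gf 30.6 F [-0.4  0.5 -0.7]
yaw 0.001 slide cm 0.27 -0.05 9.62
```

```bash
python3 -m jog '[{"grip":1,"slide":[0.2,0,4],"yaw":0},{"grip":1,"slide":[0,0,4],"yaw":0},{"grip":1,"slide":[0,0,1.5],"yaw":0},{"grip":1,"slide":[0,0,0],"yaw":0},{"grip":1,"slide":[0,0,0],"yaw":0}]'; python3 to.py
python3 -m jog '[{"grip":1,"slide":[0,0,0.4],"yaw":0},{"grip":1,"slide":[0,0,0.3],"yaw":0},{"grip":1,"slide":[0,0,0],"yaw":0},{"grip":1,"slide":[0,0,0],"yaw":0}]'; python3 to.py
```

```text
clock: 29.25
position: [0.6014, 0.1174, 0.1025]
ee_rot: [0.999, 0.042, 0.001, -0.0]
ft_force: [0.3, 0.3, 0.2]
grip_width: 0.459
grasp_force: 30.6
t 29.2 grasp [0.6015 0.1175 0.0485] head 0.084 tilt 0.003 w 38.978 gf 30.6 F [0.3 0.3 0.2]
clock: 29.65
position: [0.6004, 0.1172, 0.0938]
ee_rot: [0.999, 0.042, 0.0, -0.0]
ft_force: [-0.4, 0.3, -0.9]
grip_width: 0.465
grasp_force: 30.6
t 29.6 grasp [0.6004 0.1172 0.0398] head 0.084 tilt 0.000 w 39.544 gf 30.6 F [-0.4  0.3 -0.9]
```

```bash
python3 -m jog '[{"grip":1,"slide":[0,0,0.15],"yaw":0},{"grip":1,"slide":[0,0,0],"yaw":0},{"grip":1,"slide":[0,0,0],"yaw":0}]'; python3 to.py
python3 -m jog '[{"grip":1,"slide":[0,0,0.15],"yaw":0},{"grip":1,"slide":[0,0,0],"yaw":0},{"grip":1,"slide":[0,0,0],"yaw":0}]'; python3 to.py
```

```text
clock: 29.95
position: [0.6002, 0.1171, 0.0919]
ee_rot: [0.999, 0.042, -0.0, 0.0]
ft_force: [0.2, 0.3, 0.0]
grip_width: 0.464
grasp_force: 30.6
t 29.9 grasp [0.6002 0.1171 0.0379] head 0.084 tilt 0.000 w 39.449 gf 30.6 F [0.2 0.3 0. ]
clock: 30.25
position: [0.6004, 0.1172, 0.0915]
ee_rot: [0.999, 0.042, 0.0, 0.0]
ft_force: [-4.8, -1.4, 11.6]
grip_width: 0.463
grasp_force: 31.9
t 30.2 grasp [0.6004 0.1172 0.0375] head 0.084 tilt 0.000 w 39.337 gf 31.9 F [-4.8 -1.4 11.6]
```

```bash
python3 -m jog '[{"grip":-0.4,"slide":[0,0,0],"yaw":0},{"grip":-0.4,"slide":[0,0,0],"yaw":0},{"grip":-0.4,"slide":[0,0,0],"yaw":0},{"grip":-0.4,"slide":[0,0,-2],"yaw":0},{"grip":-0.4,"slide":[0,0,-4],"yaw":0},{"grip":-0.4,"slide":[0,0,-5],"yaw":0},{"grip":-0.6,"slide":[0,0,-3.5],"yaw":0},{"grip":-0.6,"slide":[0,0,0],"yaw":0}]'; python3 to.py .51 .318 .187 -.137
python3 - <<'E'
from fit import *
cv2.imwrite("pics/w9.png",manip.camera("wrist"))
E
```

```text
clock: 31.05
position: [0.6024, 0.1177, 0.2413]
ee_rot: [0.999, 0.042, 0.004, -0.001]
ft_force: [0.1, 0.3, 0.6]
grip_width: 0.796
grasp_force: 0.0
t 31.1 grasp [0.6029 0.1178 0.1873] head 0.084 tilt 0.009 w 67.667 gf 0.0 F [0.1 0.3 0.6]
yaw 0.221 slide cm -11.93 -18.56 0.03
```

View pics/w9.png

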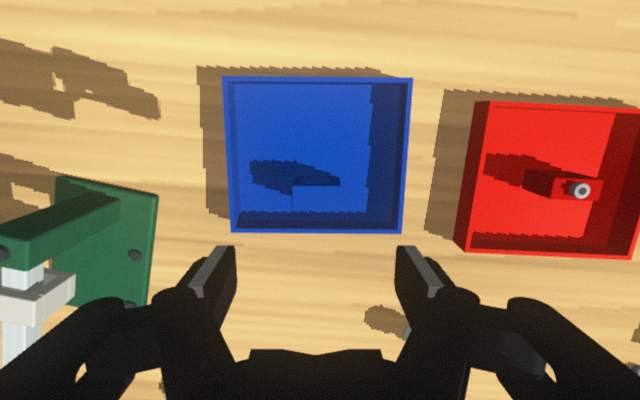

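Blue stands in the near half of its tray at (316,190), with the far half free. Going for white.

```bash
python3 -m jog '[{"grip":-0.6,"slide":[0,0,0],"yaw":0.11},{"grip":-0.6,"slide":[0,0,0],"yaw":0.11},{"grip":-0.6,"slide":[-2.4,-3.7,0],"yaw":0},{"grip":-0.6,"slide":[-2.4,-3.7,0],"yaw":0},{"grip":-0.6,"slide":[-2.4,-3.7,0],"yaw":0},{"grip":-0.6,"slide":[-2.4,-3.7,0],"yaw":0},{"grip":-0.6,"slide":[-2.4,-3.7,0],"yaw":0},{"grip":-0.6,"slide":[0,0,0],"yaw":0}]'
python3 -m jog '[{"grip":-0.6,"slide":[0,0,0],"yaw":0},{"grip":-0.6,"slide":[0,0,0],"yaw":0}]'
python3 to.py .529 .3155 .103 -.137
python3 - <<'E'
from fit import *
k=manip.calibration("wrist");im=manip.camera("wrist");q=[.4984,.3190,-.1375]
for d in manip.masks_of("spacer_white","wrist")[:1]:
    ys,xs=np.nonzero(d["region"]);ymax=ys.max();print(d["conf"],xs.min(),xs.max(),ys.min(),ymax)
    for x in(27,30,33): print(x,np.round(proj(wp(np.array([[x-10,-20,116],[x+10,20,116]])/1000,q),k)).tolist())
cv2.imwrite("pics/w10.png",im)
E
```

```text
clock: 31.9
position: [0.5017, 0.3234, 0.2337]
ee_rot: [0.998, -0.063, -0.002, -0.001]
ft_force: [-0.4, -0.4, 0.3]
grip_width: 0.799
grasp_force: 0.0
clock: 32.1
position: [0.5068, 0.3154, 0.2343]
ee_rot: [0.998, -0.069, -0.0, 0.001]
ft_force: [0.7, -1.6, -0.6]
grip_width: 0.802
grasp_force: 0.0
t 32.1 grasp [0.5068 0.3153 0.1803] head -0.138 tilt 0.002 w 68.154 gf 0.0 F [ 0.7 -1.6 -0.6]
yaw -0.001 slide cm 2.20 -0.32 7.73
0.96 277 347 163 207
27 [[348.0, 210.0], [277.0, 176.0]]
30 [[348.0, 205.0], [277.0, 171.0]]
33 [[348.0, 200.0], [277.0, 166.0]]
```

View pics/w10.png

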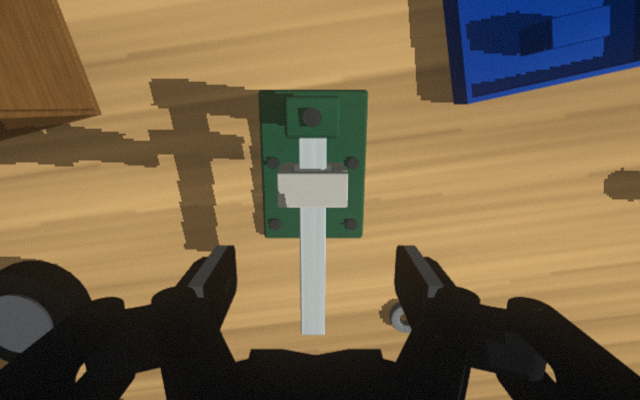

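White is at (312,190), about 29 mm from the stand origin by the model. Grasping it and sliding it out.

```bash
python3 -m jog '[{"grip":-0.6,"slide":[2.05,-0.25,0],"yaw":0},{"grip":-0.6,"slide":[0,0,4],"yaw":0},{"grip":-0.6,"slide":[0,0,3.9],"yaw":0},{"grip":-0.6,"slide":[0,0,0],"yaw":0},{"grip":-0.6,"slide":[0,0,0],"yaw":0},{"grip":1,"slide":[0,0,0],"yaw":0},{"grip":1,"slide":[0,0,0],"yaw":0},{"grip":1,"slide":[0,0,0],"yaw":0}]' 30;python3 to.py
python3 -m jog '[{"grip":1,"slide":[0,0,0],"yaw":0},{"grip":1,"slide":[0,0,0],"yaw":0},{"grip":1,"slide":[0,0,-0.2],"yaw":0},{"grip":1,"slide":[0,0,-0.2],"yaw":0},{"grip":1,"slide":[0,0,0],"yaw":0}]'; python3 to.py
```

```text
clock: 33.0
position: [0.5281, 0.3168, 0.1588]
ee_rot: [0.998, -0.068, 0.001, -0.001]
ft_force: [0.2, -1.7, 6.8]
grip_width: 0.463
grasp_force: 31.2
t 33.0 grasp [0.5282 0.3169 0.1048] head -0.136 tilt 0.003 w 39.384 gf 31.2 F [ 0.2 -1.7  6.8]
clock: 33.5
position: [0.5272, 0.3166, 0.161]
ee_rot: [0.998, -0.068, 0.0, -0.0]
ft_force: [-0.8, -0.2, -0.9]
grip_width: 0.467
grasp_force: 30.3
t 33.5 grasp [0.5273 0.3166 0.107 ] head -0.136 tilt 0.001 w 39.703 gf 30.3 F [-0.8 -0.2 -0.9]
```

```bash
python3 -m jog '[{"grip":1,"slide":[-1.5,0,0],"yaw":0},{"grip":1,"slide":[-2,0,0],"yaw":0},{"grip":1,"slide":[-2,0,0],"yaw":0},{"grip":1,"slide":[-0.5,0,0],"yaw":0},{"grip":1,"slide":[0,0,0],"yaw":0}]'; python3 to.py
python3 -m jog '[{"grip":1,"slide":[-2,0,0],"yaw":0},{"grip":1,"slide":[-2,0,0],"yaw":0},{"grip":1,"slide":[-2,0,0],"yaw":0},{"grip":1,"slide":[-0.8,0,0],"yaw":0},{"grip":1,"slide":[0,0,0],"yaw":0}]'; python3 to.py
python3 -m jog '[{"grip":1,"slide":[0,0,-3],"yaw":0},{"grip":1,"slide":[0,0,-4],"yaw":0},{"grip":1,"slide":[0,0,-3],"yaw":0},{"grip":1,"slide":[0,0,0],"yaw":0}]'
python3 to.py .6565 .1219 .04 .083
```

```text
clock: 34.0
position: [0.4674, 0.3248, 0.1606]
ee_rot: [0.998, -0.068, 0.0, -0.0]
ft_force: [0.6, -0.0, -0.2]
grip_width: 0.463
grasp_force: 30.4
t 34.0 grasp [0.4674 0.3248 0.1066] head -0.135 tilt 0.000 w 39.334 gf 30.4 F [ 0.6 -0.  -0.2]
clock: 34.5
position: [0.4004, 0.334, 0.1606]
ee_rot: [0.998, -0.068, 0.0, -0.0]
ft_force: [-0.5, -0.3, 0.3]
grip_width: 0.46
grasp_force: 30.4
t 34.5 grasp [0.4005 0.334  0.1066] head -0.136 tilt 0.000 w 39.071 gf 30.4 F [-0.5 -0.3  0.3]
clock: 34.9
position: [0.4031, 0.3346, 0.2651]
ee_rot: [0.998, -0.069, 0.003, -0.003]
ft_force: [1.7, -0.4, -1.3]
grip_width: 0.463
grasp_force: 30.6
t 34.9 grasp [0.4035 0.3349 0.2111] head -0.138 tilt 0.008 w 39.377 gf 30.6 F [ 1.7 -0.4 -1.3]
yaw -0.221 slide cm 23.45 23.32 17.11
```

```bash
python3 -m jog '[{"grip":1,"slide":[0,0,0],"yaw":-0.11},{"grip":1,"slide":[0,0,0],"yaw":-0.11},{"grip":1,"slide":[2.9,2.9,0],"yaw":0},{"grip":1,"slide":[2.9,2.9,0],"yaw":0},{"grip":1,"slide":[2.9,2.9,0],"yaw":0},{"grip":1,"slide":[2.9,2.9,0],"yaw":0},{"grip":1,"slide":[2.9,2.9,0],"yaw":0},{"grip":1,"slide":[2.9,2.9,0],"yaw":0}]'
python3 -m jog '[{"grip":1,"slide":[2.9,2.9,0],"yaw":0},{"grip":1,"slide":[3.2,3,0],"yaw":0},{"grip":1,"slide":[0,0,4],"yaw":0},{"grip":1,"slide":[0,0,2],"yaw":0},{"grip":1,"slide":[0,0,0],"yaw":0},{"grip":1,"slide":[0,0,0],"yaw":0}]'
python3 to.py .6565 .1219 .04 .083
```

```text
clock: 35.7
position: [0.5903, 0.1726, 0.2596]
ee_rot: [0.999, 0.041, 0.0, 0.0]
ft_force: [-0.0, 1.3, -0.4]
grip_width: 0.464
grasp_force: 30.6
clock: 36.3
position: [0.6545, 0.1207, 0.2004]
ee_rot: [0.999, 0.042, -0.0, 0.0]
ft_force: [0.6, 0.0, 0.1]
grip_width: 0.463
grasp_force: 30.6
t 36.3 grasp [0.6544 0.1207 0.1464] head 0.083 tilt 0.001 w 39.325 gf 30.6 F [0.6 0.  0.1]
yaw 0.000 slide cm 0.22 -0.10 10.64
```

```bash
python3 -m jog '[{"grip":1,"slide":[0.2,-0.1,4],"yaw":0},{"grip":1,"slide":[0,0,4],"yaw":0},{"grip":1,"slide":[0,0,2],"yaw":0},{"grip":1,"slide":[0,0,0.8],"yaw":0},{"grip":1,"slide":[0,0,0],"yaw":0},{"grip":1,"slide":[0,0,0],"yaw":0},{"grip":1,"slide":[0,0,0],"yaw":0}]'; python3 to.py
python3 -m jog '[{"grip":1,"slide":[0,0,0.2],"yaw":0},{"grip":1,"slide":[0,0,0],"yaw":0},{"grip":1,"slide":[0,0,0],"yaw":0}]'; python3 to.py
```

```text
clock: 37.0
position: [0.657, 0.1227, 0.0946]
ee_rot: [0.999, 0.042, 0.002, -0.0]
ft_force: [0.5, 0.1, -0.1]
grip_width: 0.46
grasp_force: 30.6
t 37.0 grasp [0.6572 0.1227 0.0406] head 0.084 tilt 0.003 w 39.133 gf 30.6 F [ 0.5  0.1 -0.1]
clock: 37.3
position: [0.6559, 0.1225, 0.0907]
ee_rot: [0.999, 0.042, 0.0, 0.0]
ft_force: [0.4, -0.8, -0.6]
grip_width: 0.466
grasp_force: 30.6
t 37.3 grasp [0.6559 0.1225 0.0367] head 0.084 tilt 0.000 w 39.638 gf 30.6 F [ 0.4 -0.8 -0.6]
```

```bash
python3 -m jog '[{"grip":1,"slide":[0,0,0.25],"yaw":0},{"grip":1,"slide":[0,0,0],"yaw":0},{"grip":1,"slide":[0,0,0],"yaw":0}]'; python3 to.py
python3 -m jog '[{"grip":1,"slide":[0,0,0.12],"yaw":0},{"grip":1,"slide":[0,0,0],"yaw":0},{"grip":1,"slide":[0,0,0],"yaw":0}]'; python3 to.py
```

```text
clock: 37.6
position: [0.6558, 0.1224, 0.0877]
ee_rot: [0.999, 0.042, -0.0, 0.0]
ft_force: [-0.0, -0.1, -0.4]
grip_width: 0.463
grasp_force: 30.6
t 37.6 grasp [0.6558 0.1224 0.0337] head 0.084 tilt 0.000 w 39.331 gf 30.6 F [-0.  -0.1 -0.4]
clock: 37.9
position: [0.656, 0.1225, 0.0869]
ee_rot: [0.999, 0.042, 0.0, 0.0]
ft_force: [-0.2, -0.6, 1.1]
grip_width: 0.464
grasp_force: 30.7
t 37.9 grasp [0.6561 0.1225 0.0329] head 0.084 tilt 0.000 w 39.432 gf 30.7 F [-0.2 -0.6  1.1]
```

Floor contact. Releasing, retreating and looking at everything.

```bash
python3 -m jog '[{"grip":-0.4,"slide":[0,0,0],"yaw":0},{"grip":-0.4,"slide":[0,0,0],"yaw":0},{"grip":-0.4,"slide":[0,0,0],"yaw":0},{"grip":-0.4,"slide":[0,0,-2],"yaw":0},{"grip":-0.4,"slide":[0,0,-4],"yaw":0},{"grip":-0.4,"slide":[0,0,-5],"yaw":0},{"grip":-0.4,"slide":[0,0,-5],"yaw":0},{"grip":-0.4,"slide":[0,0,-4],"yaw":0}]'
python3 -m jog '[{"grip":-0.4,"slide":[-3,-3,-2],"yaw":0},{"grip":-0.4,"slide":[-3,-3,-2],"yaw":0},{"grip":-0.4,"slide":[-3,-3,0],"yaw":0},{"grip":-0.4,"slide":[-3,-3,0],"yaw":0},{"grip":-0.4,"slide":[0,0,0],"yaw":0},{"grip":-0.4,"slide":[0,0,0],"yaw":0}]'
python3 - <<'E'
from fit import *
a=manip.camera("scene")[90:350,200:460];b=manip.camera("side")[120:380,140:460]
cv2.imwrite("pics/f.png",np.hstack([cv2.resize(a,(400,400),interpolation=cv2.INTER_CUBIC),cv2.resize(b,(400,325),interpolation=cv2.INTER_CUBIC)[:,:] if 0 else cv2.copyMakeBorder(cv2.resize(b,(400,325),interpolation=cv2.INTER_CUBIC),0,75,0,0,0)]))
E
```

```text
clock: 38.7
position: [0.656, 0.1224, 0.2902]
ee_rot: [0.999, 0.042, 0.001, -0.0]
ft_force: [0.8, 0.8, 0.5]
grip_width: 0.697
grasp_force: 0.0
clock: 39.3
position: [0.5257, 0.2327, 0.3271]
ee_rot: [0.999, 0.043, 0.0, -0.0]
ft_force: [0.2, -1.3, -0.2]
grip_width: 0.699
grasp_force: 0.0
```

View pics/f.png

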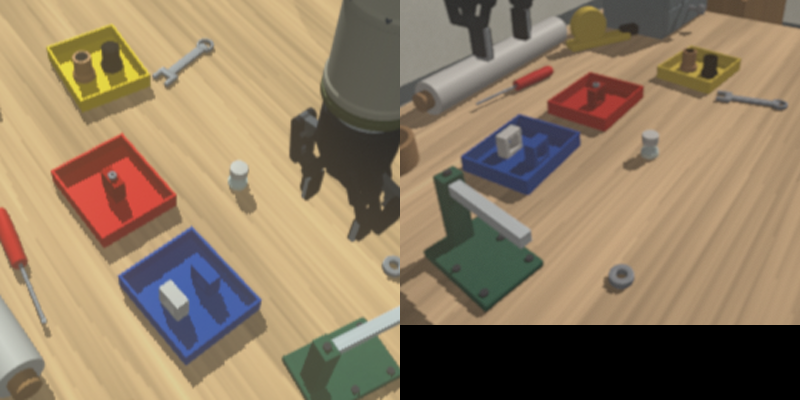

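The bar is bare. Both feet stand upright in yellow, left panel (82,65) and (110,55). The collar stands in red at (113,185), and white (173,300) and blue (205,278) stand apart in the blue tray.

```bash
python3 -c "
from workcell import manip
print(manip.hand_in())"
```

```text
the job is handed in; nothing more can be done
None
```

Job handed in at about 39 s of the 131 s allowed: the collar came off first and stands in the red tray, both spacers stand in the blue tray, and both feet stand upright in the yellow tray, all released and confirmed in the final pictures.

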